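# Make up the ring stack of a cheese mould

## Task

Make up the cheese mould: slide the steel drain ring, then the tall blue spacer ring, then the green top ring across the white board into the bore, without lifting any of them off the board. Press the stack gently but fully home, so that its floor stands on its stop and the top ring lies below the board's surface, then slide the cover plate along the board into its channel until it meets the end stops. Leave everything else where it is.

Things in the scene. Friction and masses are not known exactly. Their poses are not given: they have to be found in the camera images.
- bore (a point): Centre of the mouth of the bore, level with the top face (deck) of a fixed white board, 60 mm above the table. Axes are the board's: z up, x across, y along it. The bore is 78 mm across, with a 3 mm 45-degree chamfer (84 mm at the deck). The deck spans x -150 to 150, y -260 to 290 mm from here; the rings wait on its +y part, the cover on its -y part.
- stop (a point): Point on the bore's axis 43 mm below the deck, where the bore's dark steel floor meets its hard stop. The floor starts 14 to 18 mm below the deck; a seal resists pushing it down with a steady 8 N, and it stays where it is left (no spring). On the stop, the 40 mm stack lies with its top 3 mm below the deck.
- home (a point): Where the cover's centre lies when home: over the bore, 3 mm above the deck, board axes. Steel rails from y -50 to 50 mm of it form the cover's channel: inner faces at x +-52 mm; lips over it reach in to x +-44, undersides 9 and tops 13 mm above the deck.
- channel_in (a point): Middle of the channel's -y mouth, on the deck, 50 mm from the bore's centre, board axes. Funnel strips 9 mm high, without lips, splay out from the rail ends here to x +-74 mm, 29 mm farther to -y, to lead the cover in.
- channel_end (a point): Middle of the channel's +y end, on the deck, 50 mm from the bore's centre, board axes. End stops, from here 10 mm to +y and 13 mm high, narrow the way to x +-44 mm: the cover meets them, the rings (76 mm) pass between them.
- drain_ring_c (a point): Centre (half-way up) of the bare steel ring, 76 mm outside, 50 mm hole, 10 mm high, 0.2 kg; z is its axis. It goes in first, at the bottom.
- spacer_ring_c (a point): Centre (half-way up) of the blue plastic ring, 76 mm outside, 48 mm hole, 18 mm high, 0.07 kg; z is its axis. It goes in second.
- top_ring_c (a point): Centre (half-way up) of the green plastic ring, 76 mm outside, 46 mm hole, 12 mm high, 0.045 kg; z is its axis. It goes in third, on top.
- cover_c (a point): Centre of the cover plate (half-way up the plate): a loose aluminium slab, 101 mm along its x, 100 mm along its y, 6 mm thick, 0.22 kg. A black bar 60 mm long (x), 10 mm wide (y) stands along the middle of its -y edge, flush with that edge, its top 20 mm above the deck; push on it or hold it. Its +y edge enters the channel; home, its centre is over the bore's centre and its axes lie along the board's.
- gasket: Bystander, leave alone: orange gasket on the board, 50 mm across, 8 mm high. Origin at its underside.
- tub: Bystander, leave alone: white tub with a red lid on the board, 42 mm across, 42 mm high. Origin at its underside.
- wedge: Bystander, leave alone: block of cheese, about 90 x 60 x 70 mm. Origin at its underside.
- brush: Bystander, leave alone: hand brush lying on the table. Origin at its underside.
- spatula: Bystander, leave alone: spatula lying on the table. Origin at its underside.
- drain_ring: The same steel ring, origin at the centre of its underside.
- spacer_ring: The same blue ring, origin at the centre of its underside.
- top_ring: The same green ring, origin at the centre of its underside.
- cover: The same cover plate, origin at the centre of its underside.
Mind the look-alikes: they are no part of the job. What is shaped like the cover but purple is not meant.

How it is judged:
On the way, in this order (a step that is already met when the one before it is completed fails the run):
1. the steel ring has dropped into the bore (horizontal distance between drain_ring_c and bore below 0.005 m and z of drain_ring_c in the frame of bore below -0.003 m), for 0.2 s.
2. the blue ring has dropped into the bore on top of it (horizontal distance between spacer_ring_c and bore below 0.005 m and z of spacer_ring_c in the frame of bore below 0.007 m), for 0.2 s.
3. the green ring is in on top and the stack is pressed home (z of drain_ring_c in the frame of bore between -0.0405 and -0.0362 m and z of spacer_ring_c in the frame of bore between -0.0265 and -0.0222 m and z of top_ring_c in the frame of bore between -0.0115 and -0.0072 m and horizontal distance between each of drain_ring_c, spacer_ring_c, top_ring_c and bore below 0.005 m), for 0.2 s.
4. the cover is slid home over the stack (y of cover_c in the frame of bore between -0.004 and 0.004 m and horizontal distance between cover_c and bore below 0.006 m and z of cover_c in the frame of bore below 0.006 m and angle between the x axis of cover_c and the x axis of bore, either way round below 0.05 rad), for 0.2 s.
At the end, for the whole second after the job is handed in: Steel, blue, green ring in the bore in that order upward, centred within 5 mm, level within 3.5 degrees, centres 38, 24 and 9 mm below the deck (about 2 mm); cover flat in its channel, centre within 4 mm along and 6 mm overall of the bore's, square within 3 degrees; all at rest (all of step 3 and all of step 4 and angle between each of drain_ring_c, spacer_ring_c, top_ring_c's own z axis and vertical below 0.06 rad and linear speed of each of drain_ring, spacer_ring, top_ring, cover below 0.01 m/s); the robot touches nothing.
It fails at once if a ring is lifted off the board (more than 25 mm above lying on it) (z of drain_ring_c in the frame of bore above 0.03 m or z of spacer_ring_c in the frame of bore above 0.034 m or z of top_ring_c in the frame of bore above 0.031 m).
It fails at once if the cover is lifted off the board (more than 25 mm) (z of cover_c in the frame of bore above 0.028 m).
It fails at once if a ring is pressed harder than 60 N (contact force between the fingers and drain_ring above 60 N or contact force between the fingers and spacer_ring above 60 N or contact force between the fingers and top_ring above 60 N).
It fails at once if a bystander is moved more than 30 mm (distance of any of gasket, tub, wedge, brush, spatula from where it was at the start of the episode above 0.03 m).
It also fails if it takes over 72 s, if anything falls off the work surface, if the arm or the gripper's body presses on something with over 40 N, if the wrist force passes 120 N, or if a joint passes its speed limit or range.

## Robot

A 7-joint arm with a two-finger parallel gripper is mounted at the origin on the work surface. World frame = base frame: x ahead of the robot, y to its left, z up, the work surface at z = 0. Lengths are in m, angles in rad, forces in N, time in s.
With the tool pointing down it reaches from about 0.4 to 0.85 m from the base axis. Payload 4.5 kg.
Tool frame: the origin (TCP) lies at the very end of the fingers, on their centre line; the grasp point (between the pads) lies 19 mm behind it; z points along the fingers, y is the line along which they close (so a half turn about z gives the same grasp; the last joint's range is limited). The gripper opens to 88 mm and grips with 3 to 60 N. Pads are 18 mm wide; open, the fingers measure 123 mm over their backs; the gripper's body (75 mm by 187 mm) begins 45 mm behind the grasp point.
Start: joints at [1.221, 0.689, -0.195, 1.565, 0.157, 0.902, -0.215], TCP at [0.234, -0.58, 0.208] pointing down, gripper open.
Joint ranges: [-3.01, 3.01], [-0.46, 2.08], [-1.47, 1.51], [0.13, 2.56], [-1, 4.14], [0.04, 2.09], [-2.66, 2.66]. Speed limits (rad/s): [2.57, 2.57, 3.14, 3.14, 3.14, 3.14, 3.14].

## Interface

Orientations are given as a unit quaternion [x, y, z, w].
In Python, from bench import arm gives the robot as it stands.
- The arm moves only by the tool jog_arm, never from a script. Its argument "deltas" is a list of rows, each a list of 6 numbers: the shift along the tool's x, y, z in units of 30 mm (1.0 is 30 mm), then the turn, a rotation vector about the tool's x, y, z in units of 5 degrees (1.0 is 5 degrees). In form: [[x, y, z, ax, ay, az], ...]. A call has 1 to 8 rows; each row shifts and turns the commanded pose from where the row before left it, along the tool's axes as they then stand; what a row does not reach is not made up. A row lasts 1/12 s, in which the tool goes at most 41.7 mm and 7.16 degrees, less where a joint would pass 70% of its speed; a pose out of reach is approached as far as the arm can. A call is refused whole if a number of a shift passes 1 or a number of a turn 1, either way. A call with a gripper value outside its range is refused whole. "claw" is the opening, from 0 (shut) to 1 (fully open), set as the call begins (left out, the last holds). The fingers move at their own pace and stop on an object; "newtons" is the grip in N (left out, the last holds). Time passes only in rows, so rows that do not move let the fingers close. It gives the time, the measured TCP pose, the force, the opening and the grip force at its end, in the units of the state.
- arm.sense(): the state, without advancing time (a new reading comes with each control period).
- arm.read_camera(name): name is "scene" or "top" or "wrist"; returns (picture, depth): 420x560x3 uint8, red, green, blue; 420x560 float32, m along the optical axis (not along the pixel's ray), 0 where there is no reading.
- arm.camera_params(name): a dict with "mtx" (3x3 intrinsics, pixels), "R" (3x3) and "t" (3): a world point X has camera coordinates R X + t; the wrist camera has in their place "T_tool_cam" (4x4, takes a point from camera to tool coordinates, whose origin is the TCP and whose axes are the flange's). Camera axes: x right, y down, z forward; pixel columns grow to the right and rows downward; lengths in m; the calibration is good to about 2 mm. The wrist camera is an equidistant fisheye: a pixel r from the principal point sees the ray r / f radians off the axis. A picture is of the moment at which its call begins: read the wrist's pose just before it. camera_params takes no time and is no camera call.
- arm.hand_in(): hands the job in; it is judged then, once.
The state is a dict: "t": time; "joint_positions": joint angles; "qd": joint speeds; "tau": joint torques, N m; "eef_pos": TCP position; "ee_rot": TCP orientation; "wrist_force": force on the tool from outside, world axes, zero at the start; "wrist_torque": the same for the moment, N m; "grip_width": finger opening in m; "grip_force": force on a finger pad.
Only numpy, scipy, OpenCV 4.12 (cv2) and the standard library are available. Lean on these libraries where they do the work, as an engineer would, in place of code of your own. Each camera call takes 0.05 s, during which the arm holds its last target. There are 200 camera calls.

## Working session

There is one attempt and no reset: what is moved stays moved. The work goes in short steps, Python scripts to look and compute and a tool call to move; the robot and the scene stay as the last step left them, time stands still between calls to the robot, and variables do not carry over. Pictures are saved under pics/ and viewed, at most 10 in all, crops included, and the job is handed in when it is done.

Besides the shell and the picture viewer there is one more tool, called after "Emit:" as name([rows], argument=value, ...), one row to a line, values as JSON. jog_arm: Moves the arm, as the interface text tells. Its arguments: {"type":"object","properties":{"deltas":{"type":"array"},"claw":{"type":"number"},"newtons":{"type":"number"}},"required":["deltas"]}

```bash
mkdir -p pics; cat > h.py <<'E'
import numpy as np, cv2
from bench import arm
from scipy.spatial.transform import Rotation as Ro
def shot(n,f=None):
    p,d=arm.read_camera(n)
    if f: cv2.imwrite('pics/'+f,p[:,:,::-1])
    return p,d
def ray(n,uv,z):
    c=arm.camera_params(n);K,R,t=[np.array(c[k]) for k in('mtx','R','t')]
    uv=np.atleast_2d(uv).astype(float)
    d=np.c_[uv,np.ones(len(uv))]@np.linalg.inv(K).T@R
    o=-R.T@t
    return o+d*((z-o[2])/d[:,2])[:,None]
def cloud(n,d):
    c=arm.camera_params(n);K,R,t=[np.array(c[k]) for k in('mtx','R','t')]
    v,u=np.indices(d.shape);P=np.stack([u*d,v*d,d],-1)@np.linalg.inv(K).T
    return (P-t)@R
E
python3 - <<'E'
from h import *
s=arm.sense();print(s)
p,d=shot('top','top0.png');q,e=shot('scene','scene0.png')
np.savez('s0.npz',p=p,d=d,q=q,e=e)
for n in('top','scene'):
    c=arm.camera_params(n);print(n,c['mtx'],-np.array(c['R']).T@c['t'],c['R'])
print(arm.camera_params('wrist'))
E
```

```text
{'t': 0.0, 'joint_positions': array([ 1.22082254,  0.68999416, -0.19452374,  1.56631544,  0.15733851,
        0.9024977 , -0.21509035]), 'qd': array([-8.93148555e-04,  9.51687909e-04,  2.75998356e-05,  5.13271631e-04,
        3.02714505e-04,  1.25921024e-03, -1.59999744e-04]), 'tau': array([-1.01569152e-03, -5.27557218e+01, -1.26676016e+00, -1.53427130e+01,
       -5.24713250e-02,  6.58825447e-03,  1.83241118e-04]), 'eef_pos': array([ 0.2337079 , -0.57893331,  0.2071116 ]), 'ee_rot': array([ 9.81634094e-01,  1.90771275e-01, -2.48045238e-04, -8.74638232e-04]), 'wrist_force': array([ 0.21077027,  0.78330242, -0.64213093]), 'wrist_torque': array([-0.03605631, -0.00911266,  0.03513543]), 'grip_force': 0.0, 'grip_width': 0.08792224557991105}
top [[411.80552521   0.         276.2166223 ]
 [  0.         411.80552521 210.62358864]
 [  0.           0.           1.        ]] [0.23881137 0.01067808 1.21120894] [[ 0.02527955 -0.99934208  0.02600673]
 [-0.98239258 -0.02965116 -0.18446038]
 [ 0.18511015 -0.02088574 -0.98249581]]
scene [[410.64397686   0.         282.1047773 ]
 [  0.         410.64397686 209.40457864]
 [  0.           0.           1.        ]] [1.28947111 0.30696238 1.0473854 ] [[-0.35452888  0.93499538  0.00963882]
 [ 0.68691393  0.26742828 -0.67574505]
 [-0.63439619 -0.2329501  -0.7370724 ]]
{'mtx': array([[325.1922621 ,   0.        , 282.48198511],
       [  0.        , 325.1922621 , 210.3028381 ],
       [  0.        ,   0.        ,   1.        ]]), 'T_tool_cam': array([[-6.81195330e-04, -9.64979845e-01, -2.62323149e-01,
         6.60556128e-02],
       [ 9.99999767e-01, -6.66756476e-04, -1.44053663e-04,
         5.44539245e-04],
       [-3.58967773e-05, -2.62323187e-01,  9.64980075e-01,
        -1.76526002e-01],
       [ 0.00000000e+00,  0.00000000e+00,  0.00000000e+00,
         1.00000000e+00]])}
```

View pics/top0.png

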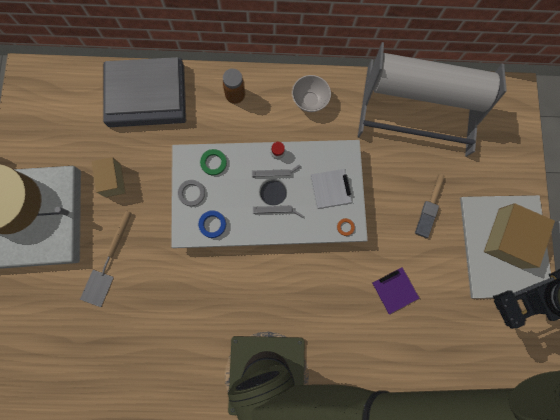

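View pics/scene0.png

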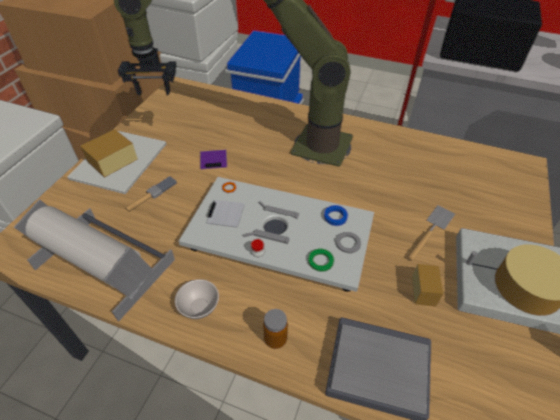

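The top view shows the board at (172–366, 142–247). The bore is at (273,192) between rails. Green ring is at (213,162), steel at (192,193), blue at (212,225), all on the left (+y) part. The aluminium cover is at (331,188) with its black bar to the right. Gasket (346,227) and tub (278,150) are bystanders. The purple plate at (396,290) is the look-alike, off the board. The cover meant is the grey one on the board.

```bash
cat > m.py <<'E'
from h import *
def comps(mask,n,z,amin=30):
    k,l,st,c=cv2.connectedComponentsWithStats(mask.astype(np.uint8))
    return [(st[i][4],c[i].round(1),st[i][:4]) for i in range(1,k) if st[i][4]>=amin]
def ringfit(mask,n,z):
    """outer contour centre by min enclosing circle in world plane z"""
    cs,_=cv2.findContours(mask.astype(np.uint8),cv2.RETR_EXTERNAL,cv2.CHAIN_APPROX_NONE)
    c=max(cs,key=cv2.contourArea)[:,0]
    w=ray(n,c,z)[:,:2]
    (x,y),(a,b),_=cv2.fitEllipse((w*1e4).astype(np.float32))
    return np.array([x,y])/1e4,a/1e4,b/1e4
E
python3 - <<'E'
from m import *
S=np.load('s0.npz')
for n,k,dk in(('top','p','d'),('scene','q','e')):
    p=S[k];hsv=cv2.cvtColor(p,cv2.COLOR_RGB2HSV);H,s,V=[hsv[...,i].astype(int) for i in range(3)]
    P=cloud(n,S[dk]);
    deck=(abs(P[...,2]-.06)<.006)&(s<60)&(V>120)
    print(n,'deck z med',np.median(P[...,2][deck]),deck.sum())
    roi=(P[...,2]>.045)&(P[...,2]<.12)&(P[...,0]>.3)&(P[...,0]<.75)&(abs(P[...,1])<.4)
    for nm,m,z in(('green',(H>45)&(H<85)&(s>90),.072),('blue',(H>100)&(H<125)&(s>110),.078)):
        m=m&roi;k2,l,st,c=cv2.connectedComponentsWithStats(m.astype(np.uint8))
        i=1+np.argmax(st[1:,4]);print(nm,st[i],ringfit(l==i,n,z), 'z95',np.percentile(P[...,2][l==i],[5,50,95]))
    if n=='top':
        cs,_=cv2.findContours((roi).astype(np.uint8),cv2.RETR_EXTERNAL,cv2.CHAIN_APPROX_NONE)
        c=max(cs,key=cv2.contourArea);w=ray(n,c[:,0],.06)[:,:2].astype(np.float32)
        print('board',cv2.minAreaRect(w))
        cv2.imwrite('pics/c1.png',cv2.resize(p[135:255,165:375,::-1],None,fx=3.8,fy=3.8,interpolation=cv2.INTER_CUBIC))
    
E
```

```text
top deck z med 0.05951895675084859 15174
green [200 150  26  25 328] (array([0.59054497, 0.17177808]), 0.07063515625, 0.07385933837890625) z95 [0.06673133 0.07141857 0.07517366]
blue [199 211  27  27 347] (array([0.40995854, 0.16426907]), 0.07117354736328126, 0.07417876586914063) z95 [0.07247938 0.07730112 0.08045818]
board ((0.5098998546600342, 0.010760366916656494), (0.30164116621017456, 0.5497158765792847), 3.621424913406372)
scene deck z med 0.05976229104576104 10537
green [308 249  26  22 299] (array([0.59290107, 0.17215508]), 0.0718032470703125, 0.07516919555664063) z95 [0.06548769 0.07115645 0.07460069]
blue [324 205  24  20 279] (array([0.41471567, 0.16614069]), 0.07189854736328125, 0.08142551879882813) z95 [0.06457853 0.07621647 0.08004396]
```

View pics/c1.png

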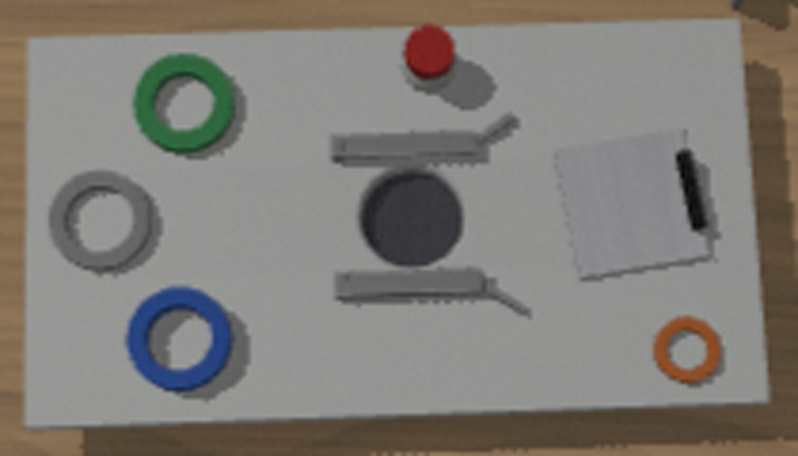

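The crop confirms the steel ring at (103,220), green (185,103), blue (180,340), the bore (411,217), and the grey cover (637,205) with its black bar on the right, turned about 10°. Next: move above the board for a close wrist view.

Emit:
jog_arm([
  [0,0,-0.5,0,0,0.92],
  [0,0,-0.5,0,0,0.92],
  [0,0,-0.3,0,0,0.92],
  [0,0,0,0,0,0.92],
  [0.5,-0.9,0,0,0,0],
  [0.5,-0.9,0,0,0,0],
  [0.5,-0.9,0,0,0,0],
  [0.5,-0.9,0,0,0,0],
], claw=1, newtons=10)

```text
t: 0.77
eef_pos: [0.2873, -0.4664, 0.2465]
ee_rot: [1.0, 0.031, -0.0, -0.0]
wrist_force: [1.8, 0.4, -0.3]
grip_width: 0.0882
grip_force: 0.0
```

Emit:
jog_arm([
  [0.5,-0.9,0,0,0,0],
  [0.5,-0.9,0,0,0,0],
  [0.5,-0.9,0,0,0,0],
  [0.5,-0.9,0,0,0,0],
  [0.5,-0.9,0,0,0,0],
  [0.5,-0.9,0,0,0,0],
  [0.5,-0.9,0,0,0,0],
  [0.5,-0.9,0,0,0,0],
])

```text
t: 1.43
eef_pos: [0.3936, -0.2434, 0.2468]
ee_rot: [1.0, 0.031, -0.0, -0.0]
wrist_force: [-0.3, -0.6, 0.3]
grip_width: 0.0881
grip_force: 0.0
```

Emit:
jog_arm([
  [0.5,-0.9,0,0,0,0],
  [0.5,-0.9,0,0,0,0],
  [0.5,-0.9,0,0,0,0],
  [0.5,-0.9,0,0,0,0],
  [0.5,-0.9,0,0,0,0],
  [0.5,-0.9,0,0,0,0],
  [0.5,-0.9,0,0,0,0],
  [0,0,0,0,0,0],
])

```text
t: 2.1
eef_pos: [0.4891, -0.0423, 0.2469]
ee_rot: [0.999, 0.036, 0.001, -0.002]
wrist_force: [1.1, -0.1, 0.1]
grip_width: 0.0881
grip_force: 0.0
```

Emit:
jog_arm([
  [0,0,0,0,0,0],
  [0,0,0,0,0,0],
])

```text
t: 2.27
eef_pos: [0.4857, -0.0505, 0.2466]
ee_rot: [1.0, 0.031, -0.001, 0.0]
wrist_force: [-0.1, -0.4, 0.2]
grip_width: 0.0883
grip_force: 0.0
```

```bash
cat >> h.py <<'E'
def wpose():
    s=arm.sense();T=np.eye(4);T[:3,:3]=Ro.from_quat(s['ee_rot']).as_matrix();T[:3,3]=s['eef_pos']
    c=arm.camera_params('wrist');return T@np.array(c['T_tool_cam']),np.array(c['mtx'])
def wray(TK,uv,z):
    T,K=TK;uv=np.atleast_2d(uv).astype(float);a=(uv-K[:2,2])/K[0,0];r=np.linalg.norm(a,axis=1)+1e-12
    d=np.c_[a*(np.sin(r)/r)[:,None],np.cos(r)]@T[:3,:3].T;o=T[:3,3]
    return o+d*((z-o[2])/d[:,2])[:,None]
E
python3 - <<'E'
from h import *
TK=wpose();p,d=shot('wrist','w1.png');np.savez('w1.npz',p=p,d=d,T=TK[0],K=TK[1])
E
```

```text
(no output)
```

View pics/w1.png

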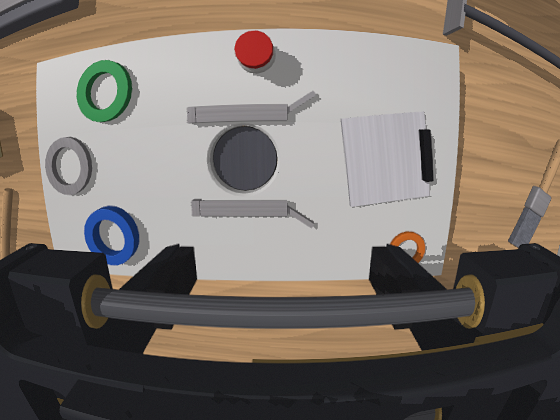

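The wrist view shows all parts: bore (245,158), rails at rows 113 and 208, green (104,91), steel (70,165), blue (111,236), cover (388,160) with its bar at (426,155).

```bash
cat > w.py <<'E'
from h import *
S=np.load('w1.npz');p=S['p'];TK=(S['T'],S['K'])
hsv=cv2.cvtColor(p,cv2.COLOR_RGB2HSV);H,s,V=[hsv[...,i].astype(int) for i in range(3)]
def comp(m,u,v):
    k,l=cv2.connectedComponents(m.astype(np.uint8));
    return l==l[v,u]
def cont(m):
    cs,_=cv2.findContours(m.astype(np.uint8),cv2.RETR_EXTERNAL,cv2.CHAIN_APPROX_NONE);return max(cs,key=cv2.contourArea)[:,0]
def ell(w):
    e=cv2.fitEllipse((w[:,:2]*1e4).astype(np.float32));return np.r_[e[0],e[1]]/1e4
E
python3 - <<'E'
from w import *
for n,u,v in(('deck',150,150),('floor',245,160),('chamfer',212,150),('steel',60,180),('steel',83,150),('cover',380,160),('bar',427,155),('rail',240,115)):print(n,p[v,u],hsv[v,u])
print('green',ell(wray(TK,cont(comp((H>45)&(H<85)&(s>90),85,90)),.072)))
print('blue',ell(wray(TK,cont(comp((H>100)&(H<125)&(s>110),95,235)),.078)))
# deck plane depth check
print('depth deck',S['d'][150,150])
m=comp((V<110)&(s<60),245,160);c=cont(m);print('bore dark',m.sum(),[ell(wray(TK,c,z)) for z in(.06,.057)])
g=comp((V<190)&(s<40),83,150);print('steel?',g.sum(),ell(wray(TK,cont(g),.07)),cont(g).min(0),cont(g).max(0))
print(p[165,40:105].mean(1).astype(int))
print(p[158,200:285].mean(1).astype(int))
print(p[160,330:440].mean(1).astype(int))
E
```

```text
deck [194 192 191] [ 10   4 194]
floor [74 74 81] [120  22  81]
chamfer [92 92 92] [ 0  0 92]
steel [68 65 66] [170  11  68]
steel [126 123 125] [160   6 126]
cover [177 174 179] [138   7 179]
bar [28 28 31] [120  25  31]
rail [136 132 134] [165   8 136]
green [0.58956138 0.16780326 0.07385427 0.07889567]
blue [0.41298413 0.15893284 0.07399003 0.08125468]
depth deck 0.3577132
bore dark 3504 [array([ 0.51080151, -0.00496648,  0.07444442,  0.07588747]), array([ 0.51046025, -0.00461841,  0.07505961,  0.07651458])]
steel? 103125 [ 0.20722871 -0.06763712  0.6535481   1.32354336] [ 0 37] [559 419]
[176 191 189 190 193 139 128 128 130 131 128 113  59  62  62  58 116 125
 123 121 126 193 190 189 189 189 189 189 189 189 190 188 189 190 189 189
 189 189 190 193 155 129 129 128 131 129 129 135  57  61  62  62 128 124
 122 122 120 145 194 190 190 189 190 190 190]
[192 192 191 191 192 194 179 124 113 114  90  91  83  47  51  52  50  52
  52  50  69  76  74  74  75  74  76  74  76  75  77  74  74  74  74  75
  76  76  77  74  72  75  74  75  76  76  75  75  77  77  77  77  76  76
  76  76  76  79  79  78  78  77  77  76  76  78  78  75  76  76  77  77
  76  76  78  79  43 122 198 192 190 190 190 190 191]
[190 190 189 190 190 190 190 190 190 190 189 190 190 190 184 152 161 181
 185 182 179 180 179 184 183 179 178 178 177 178 180 181 181 184 183 179
 180 183 182 181 182 183 180 177 181 183 182 181 182 179 176 175 178 177
 176 179 183 180 176 177 181 180 181 183 181 180 181 177 177 179 181 180
 176 175 176 181 178 175 176 177 175 178 180 178 178 178 181 184 181 182
 184  30  19  24  25  28  28  27  30  27  30  24  44 131 123 117 191 187
 186 187]
```

```bash
cat >> w.py <<'E'
from scipy.optimize import least_squares
def ringc(c,zt,TK=TK,zb=.06,r=.038):
    cam=TK[0][:2,3];A=wray(TK,c,zt)[:,:2];B=wray(TK,c,zb)[:,:2];x=A.mean(0)
    for _ in range(5):
        u=(x-cam)/np.linalg.norm(x-cam);q=(A-x)@u/np.linalg.norm(A-x,axis=1)
        W=np.r_[A[q>.25],B[q<-.25]]
        f=least_squares(lambda a:np.linalg.norm(W-a,axis=1)-r,x,loss='soft_l1',f_scale=.001);x=f.x
    rr=np.linalg.norm(W-x,axis=1);return x.round(4),rr.mean().round(4),rr.std().round(4)
def cloudw(TK,d):
    T,K=TK;v,u=np.indices(d.shape);a=(np.stack([u,v],-1)-K[:2,2])/K[0,0];r=np.linalg.norm(a,axis=-1)+1e-9
    k=np.tan(r)/r;P=np.stack([a[...,0]*k*d,a[...,1]*k*d,d],-1);return P@T[:3,:3].T+T[:3,3]
E
python3 - <<'E'
from w import *
print('green',ringc(cont(comp((H>45)&(H<85)&(s>90),85,90)),.072))
print('blue',ringc(cont(comp((H>100)&(H<125)&(s>110),95,235)),.078))
g=comp((V<165)&(V>95)&(s<40)&(np.indices(V.shape)[1]<110),83,150);print('steel',g.sum(),ringc(cont(g),.07))
P=cloudw(TK,S['d']);Z=P[...,2];print('deck z',Z[120:200,130:180].mean(),Z[120:200,130:180].std())
# rails
m=(Z>.0695)&(Z<.077)&(s<40);rails=[]
for u,v in((240,113),(240,208)):
    c=comp(m,u,v);w=P[c][:,:2].astype(np.float32);r=cv2.minAreaRect(w);rails.append(r);print('rail',c.sum(),Z[c].mean(),r)
# board edges
m=(V>150)&(s<30);b=cont(comp(cv2.morphologyEx(m.astype(np.uint8),cv2.MORPH_CLOSE,np.ones((5,5))),150,150));w=wray(TK,b,.06)[:,:2]
cen=np.array([.51,.01]);th=0
for lab,sel in(('+x',(w[:,0]>.645)&(abs(w[:,1])<.2)),('+y',(w[:,1]>.26)&(w[:,0]>.42)&(w[:,0]<.6)),('-y',(w[:,1]<-.24)&(w[:,0]>.48)&(w[:,0]<.6))):
    l=cv2.fitLine(w[sel].astype(np.float32),cv2.DIST_HUBER,0,.01,.01).ravel();print(lab,sel.sum(),l,np.degrees(np.arctan2(l[1],l[0])))
# cover
m=(Z>.0625)&(Z<.069)&(V>160);m=cv2.morphologyEx(m.astype(np.uint8),cv2.MORPH_OPEN,np.ones((3,3)));c=comp(m,380,160);print('cover',c.sum(),cv2.minAreaRect(P[c][:,:2].astype(np.float32)))
b=comp(V<60,427,155);print('bar',b.sum(),cv2.minAreaRect(wray(TK,np.argwhere(b)[:,::-1],.08)[:,:2].astype(np.float32)))
m=comp((V<165),245,160);print('bore',[ell(wray(TK,cont(m),z)) for z in (.06,)],m.sum())
E
```

```text
green (array([0.59  , 0.1708]), np.float64(0.0364), np.float64(0.0005))
blue (array([0.4095, 0.1636]), np.float64(0.0352), np.float64(0.0028))
steel 1559 (array([0.4965, 0.2276]), np.float64(0.0374), np.float64(0.0042))
deck z 0.06219447170960793 0.029756472111195604
rail 1680 0.07267270467283597 ((0.561538815498352, 0.0032647550106048584), (0.018700335174798965, 0.10951662063598633), 3.5040266513824463)
rail 1518 0.07268684323524101 ((0.4556439220905304, -0.004280343651771545), (0.019153667613863945, 0.11251121759414673), 3.35563588142395)
+x 329 [ 0.0626933  -0.99803287  0.6586685  -0.00635816] -86.40558
+y 127 [0.9977987  0.06631567 0.5108212  0.28433543] 3.802399
-y 95 [ 0.99809104  0.06175992  0.5402586  -0.26261696] 3.540836
cover 6607 ((0.5236103534698486, -0.16986221075057983), (0.10124301165342331, 0.10025671869516373), 11.473413467407227)
bar 575 ((0.532516598701477, -0.21089690923690796), (0.05967263504862785, 0.014647498726844788), 10.729820251464844)
bore [array([ 0.53451689, -0.00878481,  0.10771255,  0.1447495 ])] 6433
```

```bash
python3 - <<'E'
from w import *
S0=np.load('s0.npz')
q=S0['p'];v=q.mean(2);sat=q.max(2).astype(int)-q.min(2);m=((v<115)&(sat<25));print(v[193,176:212].astype(int))
m=(v<135)&(v>85)&(sat<25);k,l,st,c=cv2.connectedComponentsWithStats(m.astype(np.uint8))
i=l[193,182:186].max();print(st[i],ray('top',[[192.1,192.9]],.07))
g=(V<150)&(V>105)&(s<40);g=cv2.morphologyEx(g.astype(np.uint8),cv2.MORPH_OPEN,np.ones((3,3)))
k,l,st,c=cv2.connectedComponentsWithStats(g);i=l[150,83];print(st[i],c[i])
C=cont(l==i);print(ringc(C,.07),ell(wray(TK,C,.07)))
cs,h=cv2.findContours((l==i).astype(np.uint8),cv2.RETR_CCOMP,cv2.CHAIN_APPROX_NONE)
for x in cs:
    if len(x)>20:print(len(x),ell(wray(TK,x[:,0],.07)))
E
```

```text
[150 139 103 102 102  94  76  94  96 115 149 151 149 149 149 150 150 148
 148 150 148 150 150 142 115 101 101  95  82  96  96 115 148 147 149 148]
[178 180  30  28 417] [[0.49762952 0.22557896 0.07      ]]
[  45  138   53   58 1419] [ 70.13107822 167.03453136]
(array([0.4965, 0.2275]), np.float64(0.0369), np.float64(0.0044)) [0.49654214 0.22420684 0.07226636 0.08431826]
246 [0.49654214 0.22420684 0.07226636 0.08431826]
151 [0.49692588 0.22651807 0.04860428 0.05049586]
```

Emit:
jog_arm([
  [0.12,-0.96,0,0,0,0],
  [0.12,-0.96,0,0,0,0],
  [0.12,-0.96,0,0,0,0],
  [0.12,-0.96,0,0,0,0],
  [0.12,-0.96,0,0,0,0],
  [0.12,-0.96,0,0,0,0],
  [0.12,-0.96,0.4,0,0,0],
  [0.11,-0.96,0.5,0,0,0],
])

```text
t: 2.98
eef_pos: [0.5016, 0.1816, 0.2206]
ee_rot: [1.0, 0.03, 0.001, -0.0]
wrist_force: [0.3, 0.2, -0.9]
grip_width: 0.0884
grip_force: 0.0
```

Emit:
jog_arm([
  [0,-0.76,0.5,0,0,0],
  [0,-0.77,0.5,0,0,0],
  [0,0,0.9,0,0,0],
  [0,0,0.9,0,0,0],
  [0,0,0.9,0,0,0],
  [0,0,0.3,0,0,0],
  [0,0,0,0,0,0],
  [0,0,0,0,0,0],
])

```text
t: 3.65
eef_pos: [0.4981, 0.2268, 0.1003]
ee_rot: [1.0, 0.03, 0.0, 0.0]
wrist_force: [0.6, -0.8, -0.9]
grip_width: 0.0882
grip_force: 0.0
```

```bash
python3 - <<'E'
from h import *
s=arm.sense();print(s['eef_pos'],s['ee_rot'],s['joint_positions'].round(2))
TK=wpose();p,d=shot('wrist','w2.png');np.savez('w2.npz',p=p,d=d,T=TK[0],K=TK[1])
E
```

```text
[0.49806796 0.22680279 0.10032609] [9.99536739e-01 3.04339968e-02 7.95594284e-05 2.71837215e-04] [-0.47  0.74 -0.07  1.9   0.1   0.5  -2.12]
```

View pics/w2.png

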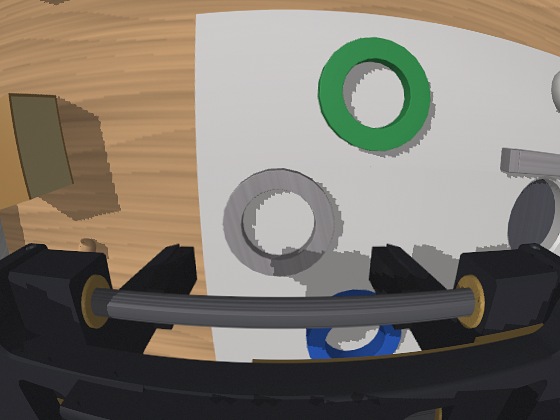

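The steel ring centre is at (282,222), centred between the fingertips (190 and 375). I'll confirm x numerically.

```bash
python3 - <<'E'
from w import *
S=np.load('w2.npz');p=S['p'];TK=(S['T'],S['K'])
hsv=cv2.cvtColor(p,cv2.COLOR_RGB2HSV);H,s,V=[hsv[...,i].astype(int) for i in range(3)]
print(p[205,215:350].mean(1).astype(int))
g=(H>45)&(H<85)&(s>90);C=cont(comp(g,340,60));print('green',ringc(C,.072,TK),ell(wray(TK,C,.072)))
g=(V<165)&(V>95)&(s<40)&(np.indices(V.shape)[0]<246);g=cv2.morphologyEx(g.astype(np.uint8),cv2.MORPH_OPEN,np.ones((3,3)))
C=cont(comp(g,240,215));C=C[C[:,1]<240];print('steel',ringc(C,.07,TK),ell(wray(TK,C,.07)),C.min(0),C.max(0))
E
```

```text
[194 194 195 195 194 194 194 194 194 196 192 164 135 136 136 134 134 132
 130 132 133 136 137 135 134 135 135 135 134 133 134 123 111 129 129 129
 129 129 130 129 128 129 129 128 124 201 199 199 198 196 194 194 195 194
 195 195 195 194 194 194 194 193 194 195 195 195 194 194 194 195 194 195
 195 194 194 195 195 194 194 194 194 194 194 195 195 194 194 195 195 195
 194 195 196 197 172 132 139 136 134 134 134 134 131 131 133 136 133 132
 132 131 131 132 135 136 133 129 125 129 129 129 127 126 122 127 174 195
 195 194 195 194 194 194 194 194 194]
green (array([0.5896, 0.1711]), np.float64(0.0371), np.float64(0.0004)) [0.58951318 0.17148989 0.07396498 0.07525503]
steel (array([0.4938, 0.2241]), np.float64(0.0336), np.float64(0.0084)) [0.50786064 0.22673293 0.05022661 0.07544036] [223 170] [343 239]
```

Emit:
jog_arm([
  [0,0,0.6,0,0,0],
  [0,0,0.4,0,0,0],
  [0,0,0.22,0,0,0],
  [0,0,0,0,0,0],
])

```text
t: 4.03
eef_pos: [0.4977, 0.2276, 0.0635]
ee_rot: [1.0, 0.031, 0.0, 0.0]
wrist_force: [0.4, -0.3, 0.2]
grip_width: 0.0883
grip_force: 0.0
```

Emit:
jog_arm([
  [0,0,0,0,0,0],
  [0,0,0,0,0,0],
  [0,0,0,0,0,0],
  [0,0,0,0,0,0],
], claw=0.75, newtons=10)

```text
t: 4.37
eef_pos: [0.498, 0.2281, 0.064]
ee_rot: [1.0, 0.031, 0.001, -0.0]
wrist_force: [-0.5, -0.1, 0.6]
grip_width: 0.0666
grip_force: 0.0
```

```bash
python3 - <<'E'
from w import *
s=arm.sense();print(s['eef_pos'],s['wrist_force'],s['grip_width'],s['grip_force'])
TK=(S:=np.load('w2.npz'))['T'],S['K']
print(wray(TK,[[282,168.5]],.07),wray(TK,[[282,188.5]],.07))
E
```

```text
[0.49800847 0.22805619 0.06403674] [-0.49223146 -0.08659022  0.600753  ] 0.06659709888832292 0.0
[[0.53583539 0.22852307 0.07      ]] [[0.52276839 0.22773939 0.07      ]]
```

```bash
python3 - <<'E'
from h import *
p,d=shot('wrist');q,e=shot('scene')
a=cv2.resize(p[120:320,140:420],None,fx=1.4,fy=1.4);b=cv2.resize(q[180:300,280:400],(280,280),interpolation=cv2.INTER_CUBIC)
cv2.imwrite('pics/w3.png',np.hstack([a,b])[:,:,::-1])
E
```

```text
(no output)
```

View pics/w3.png

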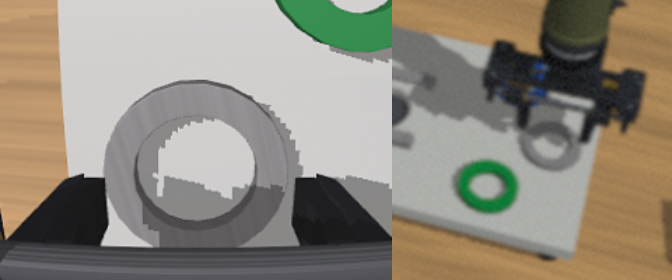

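The picture shows the fingers' inner faces at crop columns 107 and 295, about 78 mm apart at tip depth, touching the ring. The width reading of 66 mm disagrees, so I'll command a tighter claw and read again.

Emit:
jog_arm([
  [0,0,0,0,0,0],
  [0,0,0,0,0,0],
  [0,0,0,0,0,0],
  [0,0,0,0,0,0],
], claw=0.5, newtons=15)

```text
t: 4.8
eef_pos: [0.4975, 0.2278, 0.0633]
ee_rot: [1.0, 0.031, -0.0, 0.0]
wrist_force: [-0.9, -0.3, -0.6]
grip_width: 0.0444
grip_force: 0.0
```

```bash
python3 - <<'E'
from h import *
s=arm.sense();print(s['grip_width'],s['grip_force'],s['eef_pos'])
p,d=shot('wrist');q,e=shot('scene')
print(p[240,140:424].mean(1).astype(int))
cv2.imwrite('pics/w4.png',cv2.resize(p[120:340,140:420],None,fx=2.5,fy=2.5)[:,:,::-1])
E
```

```text
0.04438770145065983 0.0 [0.49747974 0.22784851 0.06327186]
[160 159 159 159 159 159 159 159 160 159 159 159 159 160 160 159 159 160
 160 159 160 159 159 158 159 159 159 159 160 158 159 159 159 159 159 158
 159 157 158 158 158 157 157 157 157 157 155 167 217 214 214 214 214 213
 213 214 213 213 214 214 213 213 214 214 214 213 214 214 214 213 213 215
 218 173 149 149 149 149 150 147 145 144 144 146 147 150 150 150 148 144
 144 143 143 146 138 101  67  94 133 144 143 142 143 142 143 141 143 142
 142 141 141 137 212 217 214 214 214 214 214 213 214 214 214 214 213 214
 214 213 213 214 213 214 214 214 214 214 214 214 213 214 213 214 214 213
 214 214 214 214 213 213 214 213 214 213 214 214 214 214 214 213 214 214
 214 214 214 213 214 214 214 214 214 214 214 213 214 214 214 213 214 215
 210 166 102 119 146 150 147 148 148 145 144 144 145 148 148 145 144 145
 145 145 146 147 149 151 147 124 143 142 142 142 142 142 142 142 141 137
 185 217 214 214 213 213 213 214 213 214 214 213 214 213 213 213 213 213
 213 213 213 213 213 213 213 213 213 213 213 214 213 213 213 213 213 213
 213 213 213 213 213 213 213 213 213 213 213 212 213 213 213 213 213 213
 213 213 213 213 213 213 213 212 213 212 213 213 212 212]
```

View pics/w4.png

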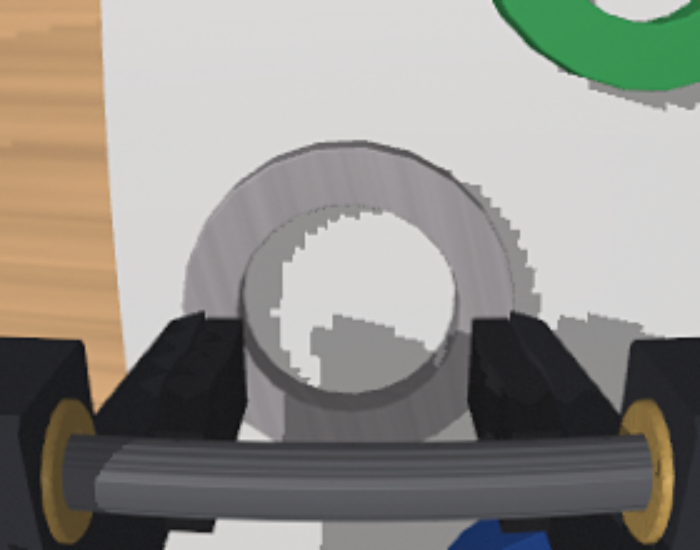

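The fingers are passing above the ring. I'll measure the tips' real height in the depth image.

```bash
python3 - <<'E'
from w import *
TK=wpose();p,d=arm.read_camera('wrist');P=cloudw(TK,d)
T=np.array(arm.camera_params('wrist')['T_tool_cam'])
v,u=np.indices(d.shape);m=(p.max(2)<55)&(u>175)&(u<390)&(v>235)&(v<335)&(d>0)
tool=(P-arm.sense()['eef_pos'])@Ro.from_quat(arm.sense()['ee_rot']).as_matrix()
k,l=cv2.connectedComponents(m.astype(np.uint8))
for i in range(1,k):
    q=tool[l==i]
    if len(q)>60: print(len(q),[np.percentile(q[:,j],[1,25,50,75,99]).round(3) for j in range(3)])
print('ring',tool[180:182,280:284,2].mean(), P[185,282],P[150,220])
print('d at',d[250,232],d[262,234],d[280,234])
E
```

```text
2309 [array([-0.007,  0.008,  0.008,  0.01 ,  0.026]), array([-0.037, -0.031, -0.027, -0.022, -0.018]), array([-0.108, -0.071, -0.058, -0.048, -0.033])]
2275 [array([-0.008,  0.008,  0.008,  0.009,  0.026]), array([0.019, 0.024, 0.029, 0.033, 0.038]), array([-0.107, -0.07 , -0.058, -0.047, -0.033])]
371 [array([-0.01 , -0.008,  0.   ,  0.007,  0.013]), array([-0.029, -0.029, -0.028, -0.028, -0.021]), array([-0.106, -0.098, -0.088, -0.076, -0.074])]
376 [array([-0.01 , -0.008, -0.   ,  0.007,  0.013]), array([0.023, 0.03 , 0.03 , 0.03 , 0.031]), array([-0.106, -0.098, -0.088, -0.076, -0.074])]
ring -0.006348224442885705 [0.53146254 0.22931526 0.06972157] [0.54774032 0.26464709 0.0618331 ]
d at 0.15278253 0.14465712 0.14494453
```

Emit:
jog_arm([
  [0,0,0,0,0,0],
  [0,0,0,0,0,0],
  [0,0,0,0,0,0],
  [0,0,0,0,0,0],
  [0,0,0,0,0,0],
], claw=1)

```text
t: 5.37
eef_pos: [0.4975, 0.2278, 0.0633]
ee_rot: [1.0, 0.031, 0.0, 0.0]
wrist_force: [-0.7, 0.3, 0.0]
grip_width: 0.0752
grip_force: 0.0
```

```bash
python3 - <<'E'
from w import *
s=arm.sense();print(s['eef_pos'],s['grip_width'])
for n in('scene','wrist'):
    TK=wpose();p,d=arm.read_camera(n);P=cloud(n,d) if n=='scene' else cloudw(TK,d)
    tool=(P-s['eef_pos'])@Ro.from_quat(s['ee_rot']).as_matrix()
    m=(p.max(2)<60)&(abs(tool[...,0])<.012)&(abs(tool[...,1])>.03)&(abs(tool[...,1])<.07)&(tool[...,2]<.01)&(d>0)
    z=tool[...,2][m];print(n,m.sum(),np.histogram(z,bins=np.arange(-.11,.011,.01)),z.max() if len(z) else 0)
E
```

```text
[0.49751317 0.22782618 0.06329526] 0.07524371748598438
scene 486 (array([ 0,  0,  1, 20, 16, 19, 12,  4,  0,  0,  0,  0]), array([-1.10000000e-01, -1.00000000e-01, -9.00000000e-02, -8.00000000e-02,
       -7.00000000e-02, -6.00000000e-02, -5.00000000e-02, -4.00000000e-02,
       -3.00000000e-02, -2.00000000e-02, -1.00000000e-02, -5.55111512e-17,
        1.00000000e-02])) -0.03438447430996887
wrist 10931 (array([ 859,  936,  593, 1299,  997, 1177,  982,  645,    0,    0,    0,
          0]), array([-1.10000000e-01, -1.00000000e-01, -9.00000000e-02, -8.00000000e-02,
       -7.00000000e-02, -6.00000000e-02, -5.00000000e-02, -4.00000000e-02,
       -3.00000000e-02, -2.00000000e-02, -1.00000000e-02, -5.55111512e-17,
        1.00000000e-02])) -0.03000536339238866
```

Both cameras place the fingertips about 32 mm above the reported TCP, so the actual tip is roughly the reported z plus 0.032. I'll lower further, slowly and watching the force.

Emit:
jog_arm([
  [0,0,0,0,0,0],
  [0,0,0,0,0,0],
  [0,0,0,0,0,0],
  [0,0,0.2,0,0,0],
  [0,0,0.2,0,0,0],
  [0,0,0.2,0,0,0],
  [0,0,0,0,0,0],
])

```text
t: 6.05
eef_pos: [0.4965, 0.2274, 0.0438]
ee_rot: [1.0, 0.031, -0.001, 0.001]
wrist_force: [-0.1, 0.1, -0.3]
grip_width: 0.0883
grip_force: 0.0
```

Emit:
jog_arm([
  [0,0,0.15,0,0,0],
  [0,0,0.15,0,0,0],
  [0,0,0,0,0,0],
])

```text
t: 6.3
eef_pos: [0.497, 0.2276, 0.0354]
ee_rot: [1.0, 0.031, -0.001, 0.0]
wrist_force: [-0.3, -0.0, -0.8]
grip_width: 0.0881
grip_force: 0.0
```

```bash
python3 - <<'E'
from w import *
s=arm.sense();print(s['eef_pos'],s['grip_width'],s['wrist_force'])
TK=wpose();p,d=arm.read_camera('wrist');P=cloudw(TK,d)
tool=(P-s['eef_pos'])@Ro.from_quat(s['ee_rot']).as_matrix()
m=(p.max(2)<60)&(abs(tool[...,0])<.012)&(abs(tool[...,1])>.03)&(abs(tool[...,1])<.07)&(tool[...,2]<.01)&(d>0)
print(np.sort(P[m][:,2])[[0,5,20,50]])
E
```

```text
[0.49701063 0.22759773 0.03540375] 0.08810473207343622 [-0.29155716 -0.04912799 -0.80759739]
[0.05999803 0.06575686 0.06636264 0.06706966]
```

Emit:
jog_arm([
  [0,0,0.07,0,0,0],
  [0,0,0,0,0,0],
])

```text
t: 6.52
eef_pos: [0.4975, 0.2279, 0.0341]
ee_rot: [1.0, 0.031, 0.0, 0.0]
wrist_force: [-0.7, 0.4, 0.3]
grip_width: 0.088
grip_force: 0.0
```

Emit:
jog_arm([
  [0,0,0,0,0,0],
  [0,0,0,0,0,0],
  [0,0,0,0,0,0],
  [0,0,0,0,0,0],
], claw=0.78, newtons=10)

```text
t: 6.85
eef_pos: [0.4977, 0.2281, 0.0343]
ee_rot: [1.0, 0.031, 0.0, -0.0]
wrist_force: [0.1, 0.5, -0.7]
grip_width: 0.0746
grip_force: 10.0
```

Emit:
jog_arm([
  [-0.01,0.3,0,0,0,0],
  [-0.01,0.6,0,0,0,0],
  [-0.01,0.6,0,0,0,0],
  [-0.01,0.6,0,0,0,0],
  [-0.01,0.6,0,0,0,0],
  [-0.01,0.6,0,0,0,0],
  [-0.01,0.5,0,0,0,0],
  [0,0,0,0,0,0],
])

```text
t: 7.52
eef_pos: [0.5024, 0.1085, 0.0343]
ee_rot: [1.0, 0.028, -0.0, 0.002]
wrist_force: [-0.0, -2.5, 1.0]
grip_width: 0.0749
grip_force: 10.0
```

Emit:
jog_arm([
  [0,0.5,0,0,0,0],
  [0,0.5,0,0,0,0],
  [0,0.5,0,0,0,0],
  [0,0.5,0,0,0,0],
  [0,0.5,0,0,0,0],
  [0,0.3,0,0,0,0],
  [0,0,0,0,0,0],
])

```text
t: 8.1
eef_pos: [0.5078, 0.0278, 0.0343]
ee_rot: [1.0, 0.03, -0.0, 0.001]
wrist_force: [1.4, -2.0, 0.7]
grip_width: 0.0744
grip_force: 10.0
```

```bash
python3 - <<'E'
from w import *
s=arm.sense();print(s['eef_pos'],s['grip_width'],s['wrist_force'])
TK=wpose();p,d=shot('wrist','w5.png');np.savez('w5.npz',p=p,d=d,T=TK[0],K=TK[1])
E
```

```text
[0.5078296  0.02779581 0.03429851] 0.07436225305353467 [ 1.37316891 -2.0478422   0.71426152]
```

View pics/w5.png

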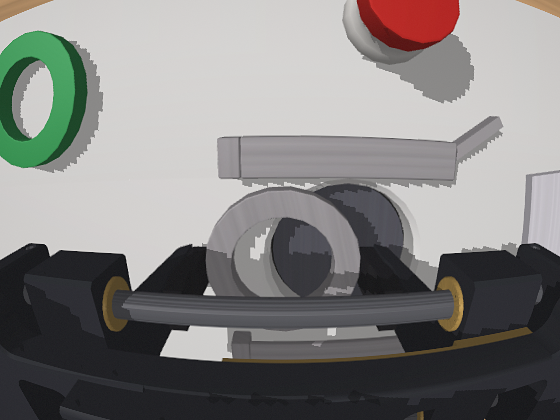

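The ring sits between the end stops with its leading part over the bore. The ring's top is at (283,187) and the upper rail's lip edge at row ~179. Check the offset numerically.

```bash
python3 - <<'E'
from w import *
S=np.load('w5.npz');p=S['p'];TK=(S['T'],S['K'])
ex=np.array([.998,.0628]);ey=np.array([-.0628,.998])
for u in(260,283,300,340,380):print(u,p[168:196,u].mean(1).astype(int))
f=lambda uv,z:(lambda w:(round(float(w@ex),4),round(float(w@ey),4)))(wray(TK,[uv],z)[0,:2])
print('ring top',f((283,187),.07),'lip',[f((u,179),.073) for u in(260,300,340,400)])
print('TCP',TK and arm.sense()['eef_pos'][:2]@ex,arm.sense()['eef_pos'][:2]@ey)
E
```

```text
260 [152 153 152 150 148 149 148 147 147 114 122 143 142 141 140 139 145 216
 212 212 215 210  99 105 106 121 160 150]
283 [151 151 150 151 148 149 146 147 142 117 123 142 140 139 139 137 138 141
 152  95  98  99 116 158 149 148 148 148]
300 [151 151 150 150 148 148 147 146 142 114 121 142 141 140 141 141 138 145
 216 213 178  84  90  95 125 159 153 151]
340 [149 150 149 149 149 146 145 146 137 115 135 130 121 119 120 125  81  57
  57  57  57  58  57  56  65  84  82  83]
380 [149 148 148 147 148 147 145 145 145 126 111 142 140 139 137 156 205 200
 163 164 168 169 173 135  58  46  75  84]
ring top (0.5472, -0.0053) lip [(0.5514, 0.0046), (0.5513, -0.0126), (0.5514, -0.0301), (0.5517, -0.0579)]
TCP 0.5086118969191645 -0.002921448272600116
```

Emit:
jog_arm([
  [0.03,0.4,0,0,0,0],
  [0.02,0.4,0,0,0,0],
  [0,0.34,0,0,0,0],
  [0,0,0,0,0,0],
  [0,0,0,0,0,0],
])

```text
t: 8.57
eef_pos: [0.5112, -0.0038, 0.034]
ee_rot: [1.0, 0.031, -0.0, -0.0]
wrist_force: [-0.4, 0.7, -1.0]
grip_width: 0.0743
grip_force: 10.0
```

Emit:
jog_arm([
  [0,0,0,0,0,0],
  [0,0,0,0,0,0],
  [0,0,0,0,0,0],
  [0,0,0,0,0,0],
], claw=1)

```text
t: 8.9
eef_pos: [0.5116, -0.0033, 0.0343]
ee_rot: [0.999, 0.032, 0.0, -0.0]
wrist_force: [0.2, -0.6, 0.9]
grip_width: 0.0877
grip_force: 0.0
```

```bash
cat > st.py <<'E'
from w import *
ex=np.array([.998,.0628]);ey=np.array([-.0628,.998])
s=arm.sense();print(s['eef_pos'].round(4),"b'",(s['eef_pos'][:2]@ex).round(4),(s['eef_pos'][:2]@ey).round(4),s['grip_width'].round(4),s['wrist_force'].round(1))
TK=wpose();p,d=arm.read_camera('wrist');P=cloudw(TK,d)
np.savez('last.npz',p=p,d=d,T=TK[0],K=TK[1])
B=np.stack([P[...,:2]@ex-.5085,P[...,:2]@ey+.037,P[...,2]-.06],-1)
r=np.hypot(B[...,0],B[...,1]);hsv=cv2.cvtColor(p,cv2.COLOR_RGB2HSV)
m=(r<.037)&(r>.027)&(B[...,2]<.02)&(d>0);
for a0 in range(-180,180,45):
    a=np.degrees(np.arctan2(B[...,1],B[...,0]));q=m&(a>=a0)&(a<a0+45)
    if q.sum()>20:print('bearing',a0,q.sum(),'z mm',(np.median(B[...,2][q])*1e3).round(1),'hsv',np.median(hsv[q],axis=0))
E
python3 st.py
```

```text
Traceback (most recent call last):
  File "st.py", line 3, in <module>
    s=arm.sense();print(s['eef_pos'].round(4),"b'",(s['eef_pos'][:2]@ex).round(4),(s['eef_pos'][:2]@ey).round(4),s['grip_width'].round(4),s['wrist_force'].round(1))
                                                                                                                 ^^^^^^^^^^^^^^^^^^^^^
AttributeError: 'float' object has no attribute 'round'
```

```bash
sed -i "s/s\['grip_width'\].round(4)/round(s['grip_width'],4)/" st.py; python3 st.py
```

```text
[ 0.5116 -0.0033  0.0343] b' 0.5103 -0.0354 0.0877 [ 0.2 -0.6  0.9]
bearing -180 94 z mm -7.7 hsv [160.   5.  96.]
bearing -135 660 z mm -7.6 hsv [160.    6.  108.5]
bearing -90 827 z mm -7.6 hsv [158.   7. 140.]
bearing -45 958 z mm -7.5 hsv [158.   7. 145.]
bearing 0 950 z mm -7.5 hsv [158.   7. 142.]
bearing 45 855 z mm -7.5 hsv [158.   7. 139.]
bearing 90 719 z mm -7.5 hsv [160.   6.  95.]
bearing 135 96 z mm -7.6 hsv [150.   5.  95.]
```

The steel ring is in: its top is 7.6 mm below the deck and level all round. Blue ring next.

Emit:
jog_arm([
  [0,0,-0.5,0,0,0],
  [0,0,-0.55,0,0,0],
  [0,0,-0.5,0,0,0],
  [-0.5,-0.95,0,0,0,0],
  [-0.5,-0.95,0,0,0,0],
  [-0.5,-0.95,0,0,0,0],
  [-0.5,-0.95,0,0,0,0],
  [-0.5,-0.95,0,0,0,0],
])

```text
t: 9.62
eef_pos: [0.4269, 0.1348, 0.0809]
ee_rot: [1.0, 0.031, 0.0, -0.0]
wrist_force: [0.6, 0.6, 0.5]
grip_width: 0.0878
grip_force: 0.0
```

Emit:
jog_arm([
  [-0.54,-0.95,0,0,0,0],
  [0,-0.07,0,0,0,0],
  [0,0,0,0,0,0],
  [0,0,0,0,0,0],
])

```text
t: 9.95
eef_pos: [0.41, 0.1628, 0.0808]
ee_rot: [1.0, 0.031, 0.0, 0.0]
wrist_force: [-0.4, -0.4, -0.4]
grip_width: 0.0881
grip_force: 0.0
```

```bash
cat > rg.py <<'E'
import sys
from w import *
ex=np.array([.998,.0628]);ey=np.array([-.0628,.998])
def go(col,zt):
    s=arm.sense();e=s['eef_pos'];TK=wpose();p,d=arm.read_camera('wrist');P=cloudw(TK,d)
    hsv=cv2.cvtColor(p,cv2.COLOR_RGB2HSV);H,S_,V=[hsv[...,i].astype(int) for i in range(3)]
    m={'blue':(H>100)&(H<125)&(S_>110),'green':(H>45)&(H<85)&(S_>90)}[col]&(d>0)&(abs(P[...,2]-zt)<.003)
    q=P[m];a=np.c_[q[:,:2]@ex,q[:,:2]@ey]
    h,w_=a.max(0),a.min(0)
    print(e.round(4),"tcp b'",(e[:2]@ex).round(4),(e[:2]@ey).round(4),'q',s['joint_positions'].round(2))
    # annulus top: fit centre by inner+outer radii
    f=least_squares(lambda c:np.clip(np.hypot(*(a-c).T)-.038,0,None)+np.clip(.0235-np.hypot(*(a-c).T),0,None),(h+w_)/2)
    print(col,len(q),'extent',np.percentile(a,[.5,99.5],axis=0).round(4).tolist(),'centre',f.x.round(4),'cost',f.cost)
    print('delta units tool x,y',((f.x[0]-e[:2]@ex)/.03).round(2),(-(f.x[1]-e[:2]@ey)/.03).round(2))
go(sys.argv[1],float(sys.argv[2]))
E
python3 rg.py blue .078
```

```text
[0.41   0.1628 0.0808] tcp b' 0.4194 0.1367 q [-0.45  0.71 -0.05  2.22  0.14  0.22 -2.14]
blue 7070 extent [[0.3825, 0.1017], [0.4552, 0.1743]] centre [0.4184 0.138 ] cost 1.4096920382600019e-08
delta units tool x,y -0.03 -0.04
```

Emit:
jog_arm([
  [-0.03,-0.04,0.5,0,0,0],
  [0,0,0.5,0,0,0],
  [0,0,0.5,0,0,0],
  [0,0,0,0,0,0],
])

```text
t: 10.33
eef_pos: [0.4086, 0.1622, 0.0339]
ee_rot: [1.0, 0.03, -0.001, 0.001]
wrist_force: [-0.9, -0.7, 0.2]
grip_width: 0.0882
grip_force: 0.0
```

Emit:
jog_arm([
  [0,0,0,0,0,0],
  [0,0,0,0,0,0],
  [0,0,0,0,0,0],
  [0,0,0,0,0,0],
], claw=0.78, newtons=8)

```text
t: 10.67
eef_pos: [0.4092, 0.1641, 0.0364]
ee_rot: [1.0, 0.031, 0.001, -0.0]
wrist_force: [0.3, 0.4, -0.5]
grip_width: 0.0745
grip_force: 8.0
```

Emit:
jog_arm([
  [0.4,0.1,0,0,0,0],
  [0.6,0.25,0,0,0,0],
  [0.6,0.25,0,0,0,0],
  [0.6,0.25,0,0,0,0],
  [0.5,0.25,0,0,0,0],
  [0.32,0.15,0,0,0,0],
  [0,0,0,0,0,0],
  [0,0,0,0,0,0],
])

```text
t: 11.33
eef_pos: [0.5019, 0.1322, 0.0362]
ee_rot: [1.0, 0.031, 0.001, -0.0]
wrist_force: [1.8, -1.4, 2.9]
grip_width: 0.0749
grip_force: 8.0
```

```bash
python3 rg.py blue .078
```

```text
[0.5019 0.1322 0.0362] tcp b' 0.5092 0.1004 q [-0.3   0.84 -0.08  2.01  0.2   0.3  -2.05]
blue 8255 extent [[0.4724, 0.0629], [0.5458, 0.1362]] centre [0.5086 0.0995] cost 6.813413674599999e-09
delta units tool x,y -0.02 0.03
```

Emit:
jog_arm([
  [0,0.4,0,0,0,0],
  [0,0.5,0,0,0,0],
  [0,0.5,0,0,0,0],
  [0,0.5,0,0,0,0],
  [0,0.5,0,0,0,0],
  [0,0.5,0,0,0,0],
  [0,0.5,0,0,0,0],
  [0,0.5,0,0,0,0],
])

```text
t: 12.05
eef_pos: [0.5079, 0.0162, 0.0361]
ee_rot: [0.999, 0.032, -0.0, -0.001]
wrist_force: [-0.5, 1.7, 3.2]
grip_width: 0.0746
grip_force: 8.0
```

Emit:
jog_arm([
  [0,0.4,0,0,0,0],
  [0,0.24,0,0,0,0],
  [0,0,0,0,0,0],
  [0,0,0,0,0,0],
])

```text
t: 12.38
eef_pos: [0.509, -0.0036, 0.0355]
ee_rot: [1.0, 0.031, -0.001, 0.0]
wrist_force: [0.4, -0.4, -0.5]
grip_width: 0.0745
grip_force: 8.0
```

Emit:
jog_arm([
  [0,0,0,0,0,0],
  [0,0,0,0,0,0],
  [0,0,0,0,0,0],
  [0,0,0,0,0,0],
], claw=1)

```text
t: 12.72
eef_pos: [0.5099, -0.0028, 0.0357]
ee_rot: [0.999, 0.032, -0.0, -0.0]
wrist_force: [-0.1, -0.4, -0.3]
grip_width: 0.0882
grip_force: 0.0
```

```bash
python3 st.py; python3 rg.py blue .07
```

```text
[ 0.5099 -0.0028  0.0357] b' 0.5087 -0.0348 0.0882 [-0.1 -0.4 -0.3]
bearing -135 581 z mm 10.3 hsv [110. 194. 122.]
bearing -90 970 z mm 10.3 hsv [110. 196. 182.]
bearing -45 1491 z mm 10.1 hsv [110. 194. 183.]
bearing 0 1316 z mm 10.3 hsv [110. 194. 185.]
bearing 45 1029 z mm 10.4 hsv [110. 195. 183.]
bearing 90 608 z mm 10.3 hsv [110. 190. 121.]
[ 0.5099 -0.003   0.0357] tcp b' 0.5087 -0.035 q [-0.02  0.83 -0.11  2.04  0.29  0.28 -1.88]
blue 7649 extent [[0.4713, -0.0721], [0.5449, 0.0007]] centre [ 0.5076 -0.0357] cost 1.8561352338868672e-08
delta units tool x,y -0.04 0.02
```

Blue is in, its top at +10.3 mm and level, with a measured bore centre of b'(0.5076,-0.0357). Now rise, set the fingers to about 34 mm so they land on the ring wall, and press blue below the deck.

Emit:
jog_arm([
  [-0.04,0.02,-0.5,0,0,0],
  [0,0,-0.5,0,0,0],
  [0,0,0,0,0,0],
  [0,0,0,0,0,0],
  [0,0,0,0,0,0],
  [0,0,0,0,0,0],
])

```text
t: 13.32
eef_pos: [0.5083, -0.0041, 0.0651]
ee_rot: [1.0, 0.031, -0.001, 0.0]
wrist_force: [0.2, -0.3, -0.5]
grip_width: 0.0884
grip_force: 0.0
```

Emit:
jog_arm([
  [0,0,0,0,0,0],
  [0,0,0,0,0,0],
  [0,0,0,0,0,0],
  [0,0,0,0,0,0],
  [0,0,0,0,0,0],
  [0,0,0,0,0,0],
  [0,0,0,0,0,0],
  [0,0,0,0,0,0],
], claw=0.39)

```text
t: 13.98
eef_pos: [0.5088, -0.0041, 0.0657]
ee_rot: [1.0, 0.031, 0.0, 0.0]
wrist_force: [0.1, -0.5, 0.4]
grip_width: 0.0367
grip_force: 0.0
```

Emit:
jog_arm([
  [0,0,0.2,0,0,0],
  [0,0,0.2,0,0,0],
  [0,0,0.2,0,0,0],
  [0,0,0.1,0,0,0],
  [0,0,0,0,0,0],
  [0,0,0,0,0,0],
])

```text
t: 14.48
eef_pos: [0.5085, -0.0041, 0.0443]
ee_rot: [1.0, 0.031, -0.0, 0.0]
wrist_force: [0.4, -0.2, 0.0]
grip_width: 0.0348
grip_force: 0.0
```

```bash
python3 st.py
```

```text
[ 0.5085 -0.0041  0.0443] b' 0.5072 -0.036 0.0348 [ 0.4 -0.2  0. ]
bearing -180 28 z mm 10.1 hsv [110. 191. 133.]
bearing -90 770 z mm 10.3 hsv [110. 196. 199.]
bearing -45 1333 z mm 10.1 hsv [110. 194. 200.]
bearing 0 1177 z mm 10.3 hsv [110. 193. 202.]
bearing 45 813 z mm 10.4 hsv [110. 195. 200.]
bearing 135 32 z mm 10.5 hsv [110.  190.5 134. ]
```

Emit:
jog_arm([
  [0,0,0.1,0,0,0],
  [0,0,0.1,0,0,0],
  [0,0,0.1,0,0,0],
  [0,0,0,0,0,0],
])

```text
t: 14.87
eef_pos: [0.5091, -0.0041, 0.0355]
ee_rot: [1.0, 0.031, 0.0, 0.0]
wrist_force: [-0.2, -0.3, 0.3]
grip_width: 0.0346
grip_force: 0.0
```

Emit:
jog_arm([
  [0,0,0.1,0,0,0],
  [0,0,0.1,0,0,0],
  [0,0,0.1,0,0,0],
  [0,0,0.07,0,0,0],
  [0,0,0,0,0,0],
])

```text
t: 15.28
eef_pos: [0.5089, -0.0041, 0.0242]
ee_rot: [1.0, 0.031, 0.0, 0.0]
wrist_force: [-0.5, 0.7, 0.4]
grip_width: 0.0344
grip_force: 0.0
```

```bash
python3 st.py
```

```text
[ 0.5089 -0.0041  0.0242] b' 0.5076 -0.0361 0.0344 [-0.5  0.7  0.4]
bearing -90 984 z mm -5.6 hsv [110. 195. 198.]
bearing -45 1185 z mm -5.9 hsv [110. 194. 200.]
bearing 0 1138 z mm -5.7 hsv [110. 194. 201.]
bearing 45 1030 z mm -5.5 hsv [110. 194. 199.]
```

Blue's top is at −5.7 mm and level, clear for the green ring.

Emit:
jog_arm([
  [0,0,-0.6,0,0,0],
  [0,0,-0.6,0,0,0],
  [0,0,-0.67,0,0,0],
  [0.5,-0.9,0,0,0,0],
  [0.5,-0.9,0,0,0,0],
  [0.5,-0.9,0,0,0,0],
  [0.5,-0.9,0,0,0,0],
  [0.5,-0.9,0,0,0,0],
])

```text
t: 16.0
eef_pos: [0.5749, 0.1366, 0.0804]
ee_rot: [1.0, 0.031, -0.001, 0.0]
wrist_force: [0.7, -0.6, -0.7]
grip_width: 0.0342
grip_force: 0.0
```

Emit:
jog_arm([
  [0.55,-0.9,0,0,0,0],
  [0,-0.26,0,0,0,0],
  [0,0,0,0,0,0],
  [0,0,0,0,0,0],
], claw=1)

```text
t: 16.33
eef_pos: [0.5882, 0.1702, 0.0801]
ee_rot: [0.999, 0.032, -0.001, 0.001]
wrist_force: [-0.7, -1.0, 0.5]
grip_width: 0.0592
grip_force: 0.0
```

```bash
python3 rg.py green .072
```

```text
[0.5882 0.1702 0.0801] tcp b' 0.5977 0.1329 q [-0.28  0.84 -0.14  1.71  0.18  0.61 -2.03]
green 7195 extent [[0.5635, 0.0973], [0.6365, 0.1698]] centre [0.6    0.1335] cost 3.134494798126885e-05
delta units tool x,y 0.07 -0.02
```

Emit:
jog_arm([
  [0.07,-0.02,0,0,0,0],
  [0,0,0,0,0,0],
  [0,0,0,0,0,0],
  [0,0,0,0,0,0],
  [0,0,0,0,0,0],
  [0,0,0,0,0,0],
])

```text
t: 16.88
eef_pos: [0.5915, 0.1716, 0.0808]
ee_rot: [1.0, 0.031, -0.0, 0.0]
wrist_force: [-0.7, -0.1, 0.6]
grip_width: 0.0883
grip_force: 0.0
```

Emit:
jog_arm([
  [0,0,0.5,0,0,0],
  [0,0,0.5,0,0,0],
  [0,0,0.48,0,0,0],
  [0,0,0,0,0,0],
])

```text
t: 17.22
eef_pos: [0.5895, 0.1711, 0.0339]
ee_rot: [1.0, 0.031, -0.002, 0.001]
wrist_force: [-0.4, -0.4, -0.0]
grip_width: 0.0883
grip_force: 0.0
```

Emit:
jog_arm([
  [0,0,0,0,0,0],
  [0,0,0,0,0,0],
  [0,0,0,0,0,0],
  [0,0,0,0,0,0],
], claw=0.78, newtons=8)

```text
t: 17.55
eef_pos: [0.5921, 0.172, 0.0372]
ee_rot: [1.0, 0.031, 0.001, -0.0]
wrist_force: [-0.4, -0.4, -0.9]
grip_width: 0.0736
grip_force: 8.0
```

Emit:
jog_arm([
  [-0.4,0.1,0,0,0,0],
  [-0.6,0.2,0,0,0,0],
  [-0.6,0.2,0,0,0,0],
  [-0.6,0.2,0,0,0,0],
  [-0.5,0.2,0,0,0,0],
  [-0.38,0.2,0,0,0,0],
  [0,0,0,0,0,0],
  [0,0,0,0,0,0],
])

```text
t: 18.22
eef_pos: [0.5012, 0.1327, 0.037]
ee_rot: [1.0, 0.031, -0.0, 0.0]
wrist_force: [-2.5, -1.5, 5.9]
grip_width: 0.0733
grip_force: 7.9
```

```bash
python3 rg.py green .072
```

```text
[0.5012 0.1327 0.037 ] tcp b' 0.5085 0.101 q [-0.29  0.84 -0.09  2.01  0.22  0.3  -2.08]
green 7828 extent [[0.47, 0.0639], [0.5434, 0.1364]] centre [0.5064 0.1001] cost 3.911486900142796e-05
delta units tool x,y -0.07 0.03
```

Emit:
jog_arm([
  [0.02,0.4,0,0,0,0],
  [0.02,0.5,0,0,0,0],
  [0,0.5,0,0,0,0],
  [0,0.5,0,0,0,0],
  [0,0.5,0,0,0,0],
  [0,0.5,0,0,0,0],
  [0,0.5,0,0,0,0],
  [0,0.5,0,0,0,0],
])

```text
t: 18.93
eef_pos: [0.5129, 0.0178, 0.0369]
ee_rot: [0.999, 0.032, 0.002, -0.001]
wrist_force: [0.4, 2.4, 3.5]
grip_width: 0.0734
grip_force: 8.0
```

Emit:
jog_arm([
  [0,0.4,0,0,0,0],
  [0,0.22,0,0,0,0],
  [0,0,0,0,0,0],
  [0,0,0,0,0,0],
])

```text
t: 19.27
eef_pos: [0.5118, -0.002, 0.0362]
ee_rot: [1.0, 0.031, 0.0, -0.0]
wrist_force: [-0.0, 0.2, -0.7]
grip_width: 0.0732
grip_force: 8.0
```

Emit:
jog_arm([
  [0,0,0,0,0,0],
  [0,0,0,0,0,0],
  [0,0,0,0,0,0],
  [0,0,0,0,0,0],
], claw=1)

```text
t: 19.6
eef_pos: [0.511, -0.0015, 0.0363]
ee_rot: [0.999, 0.032, -0.0, -0.0]
wrist_force: [-0.2, 0.5, 0.6]
grip_width: 0.088
grip_force: 0.0
```

```bash
python3 st.py; python3 rg.py green .066
```

```text
[ 0.511  -0.0015  0.0363] b' 0.5099 -0.0336 0.088 [-0.2  0.5  0.6]
bearing -135 561 z mm 6.3 hsv [ 69. 156.  96.]
bearing -90 868 z mm 6.5 hsv [ 68. 160. 139.]
bearing -45 1376 z mm 7.2 hsv [ 69. 158. 140.]
bearing 0 1169 z mm 8.4 hsv [ 69. 158. 141.]
bearing 45 999 z mm 9.0 hsv [ 69. 158. 139.]
bearing 90 598 z mm 8.8 hsv [ 69. 153.  95.]
[ 0.511  -0.0017  0.0363] tcp b' 0.5099 -0.0338 q [-0.01  0.83 -0.12  2.03  0.31  0.29 -1.9 ]
green 6555 extent [[0.4905, -0.0715], [0.5454, 0.0006]] centre [ 0.5083 -0.035 ] cost 7.755755332216368e-05
delta units tool x,y -0.05 0.04
```

Green is in but tilted by about 2.5 mm, its +y side still on the chamfer. Pressing on both y sides should seat it.

Emit:
jog_arm([
  [-0.08,0.06,-0.5,0,0,0],
  [0,0,-0.4,0,0,0],
  [0,0,0,0,0,0],
  [0,0,0,0,0,0],
  [0,0,0,0,0,0],
  [0,0,0,0,0,0],
  [0,0,0,0,0,0],
], claw=0.39)

```text
t: 20.28
eef_pos: [0.5084, -0.0041, 0.0627]
ee_rot: [1.0, 0.031, -0.001, 0.0]
wrist_force: [0.6, -0.3, -0.2]
grip_width: 0.0438
grip_force: 0.0
```

Emit:
jog_arm([
  [0,0,0,0,0,0],
  [0,0,0,0,0,0],
  [0,0,0,0,0,0],
  [0,0,0.2,0,0,0],
  [0,0,0.2,0,0,0],
  [0,0,0.1,0,0,0],
  [0,0,0.1,0,0,0],
  [0,0,0,0,0,0],
])

```text
t: 20.95
eef_pos: [0.5082, -0.0041, 0.0445]
ee_rot: [1.0, 0.031, -0.001, 0.0]
wrist_force: [-0.1, 0.2, 0.2]
grip_width: 0.0344
grip_force: 0.0
```

Emit:
jog_arm([
  [0,0,0.1,0,0,0],
  [0,0,0.1,0,0,0],
  [0,0,0.1,0,0,0],
  [0,0,0.1,0,0,0],
  [0,0,0.1,0,0,0],
  [0,0,0,0,0,0],
])

```text
t: 21.45
eef_pos: [0.5088, -0.0043, 0.0301]
ee_rot: [1.0, 0.031, 0.0, 0.0]
wrist_force: [0.1, 0.3, 0.3]
grip_width: 0.0346
grip_force: 0.0
```

```bash
python3 st.py; python3 rg.py green .062
```

```text
[ 0.5088 -0.0043  0.0301] b' 0.5075 -0.0362 0.0346 [0.1 0.3 0.3]
bearing -90 890 z mm 0.3 hsv [ 68. 158. 155.]
bearing -45 1290 z mm -0.0 hsv [ 68. 157. 157.]
bearing 0 1136 z mm 0.2 hsv [ 69. 157. 158.]
bearing 45 955 z mm 0.3 hsv [ 69. 158. 156.]
[ 0.5087 -0.0042  0.0302] tcp b' 0.5074 -0.0361 q [-0.01  0.84 -0.11  2.04  0.32  0.27 -1.9 ]
green 5181 extent [[0.4884, -0.0716], [0.5449, 0.0007]] centre [ 0.5079 -0.0355] cost 0.0001600794490089167
delta units tool x,y 0.02 -0.02
```

Emit:
jog_arm([
  [0,0,0.04,0,0,0],
  [0,0,0.03,0,0,0],
  [0,0,0.02,0,0,0],
  [0,0,0,0,0,0],
])

```text
t: 21.88
eef_pos: [0.5088, -0.0041, 0.0276]
ee_rot: [1.0, 0.031, 0.0, 0.0]
wrist_force: [-0.1, -0.3, 2.9]
grip_width: 0.0346
grip_force: 1.3
```

Emit:
jog_arm([
  [0,0,0.02,0,0,0],
  [0,0,0,0,0,0],
])

```text
t: 22.05
eef_pos: [0.5088, -0.0041, 0.027]
ee_rot: [1.0, 0.031, 0.0, 0.0]
wrist_force: [-0.8, -0.5, 3.5]
grip_width: 0.0343
grip_force: 1.6
```

```bash
python3 st.py
```

```text
[ 0.5088 -0.0041  0.027 ] b' 0.5075 -0.036 0.0343 [-0.8 -0.5  3.5]
bearing -90 918 z mm -2.7 hsv [ 68. 158. 155.]
bearing -45 1237 z mm -3.1 hsv [ 68. 157. 157.]
bearing 0 1123 z mm -2.9 hsv [ 69. 157. 158.]
bearing 45 995 z mm -2.7 hsv [ 69. 158. 156.]
```

Emit:
jog_arm([
  [0,0,0.03,0,0,0],
  [0,0,0,0,0,0],
  [0,0,0,0,0,0],
])

```text
t: 22.35
eef_pos: [0.5089, -0.0041, 0.0265]
ee_rot: [1.0, 0.031, 0.0, 0.0]
wrist_force: [-0.6, 0.0, 8.2]
grip_width: 0.0346
grip_force: 4.2
```

Emit:
jog_arm([
  [0,0,0.03,0,0,0],
  [0,0,0,0,0,0],
  [0,0,0,0,0,0],
])

```text
t: 22.6
eef_pos: [0.5089, -0.0041, 0.0264]
ee_rot: [1.0, 0.031, 0.0, 0.0]
wrist_force: [-2.5, 0.5, 16.9]
grip_width: 0.0339
grip_force: 8.4
```

The force is up to 17 N with no further travel, so the stack is on its stop. Now the cover: rise, go over its bar, turn to match and re-measure.

Emit:
jog_arm([
  [0,0,-0.5,0,0,0],
  [0,0,-0.6,0,0,0],
  [0,0,-0.8,0,0,0],
  [0.1,0.9,-0.3,0,0,0],
  [0.1,0.9,0,0,0,0],
  [0.1,0.9,0,0,0,0],
  [0.05,0.9,0,0,0,0],
  [0,0.9,0,0,0,0],
])

```text
t: 23.27
eef_pos: [0.528, -0.1394, 0.091]
ee_rot: [1.0, 0.031, 0.0, -0.0]
wrist_force: [0.7, 0.4, 0.0]
grip_width: 0.0345
grip_force: 0.0
```

Emit:
jog_arm([
  [0,0.9,0,0,0,0],
  [0,0.9,0,0,0,0],
  [0,0.73,0,0,0,0],
  [0,0,0,0,0,-0.8],
  [0,0,0,0,0,-0.78],
  [0,0,0,0,0,0],
  [0,0,0,0,0,0],
  [0,0,0,0,0,0],
], claw=0.5)

```text
t: 23.93
eef_pos: [0.5324, -0.2135, 0.091]
ee_rot: [0.995, 0.1, -0.0, -0.0]
wrist_force: [-0.4, -0.5, 0.5]
grip_width: 0.0439
grip_force: 0.0
```

```bash
cat > cv.py <<'E'
from w import *
ex=np.array([.998,.0628]);ey=np.array([-.0628,.998])
s=arm.sense();e=s['eef_pos'];R=Ro.from_quat(s['ee_rot']).as_matrix();TK=wpose();p,d=arm.read_camera('wrist');P=cloudw(TK,d)
print(e.round(4),'yaw',np.degrees(np.arctan2(R[1,0],R[0,0])).round(2),"b'",(e[:2]@ex).round(4),(e[:2]@ey).round(4),'q',s['joint_positions'].round(2),s['wrist_force'].round(1),round(s['grip_width'],4))
hsv=cv2.cvtColor(p,cv2.COLOR_RGB2HSV);Z=P[...,2];v,u=np.indices(Z.shape)
t=(P-e)@R
near=(P[...,:2]@ey<.02)
m=(abs(Z-.066)<.0018)&(hsv[...,1]<40)&(hsv[...,2]>90)&near;m=cv2.morphologyEx(m.astype(np.uint8),cv2.MORPH_OPEN,np.ones((3,3)))
k,l,st,c=cv2.connectedComponentsWithStats(m);i=1+np.argmax(st[1:,4]);w=P[l==i][:,:2].astype(np.float32);print('plate',st[i],cv2.minAreaRect(w))
m=(abs(Z-.080)<.003)&(hsv[...,2]<60)&(t[...,2]>-.028)&(abs(t[...,1])<.04);
w=P[m][:,:2].astype(np.float32)
if len(w)>10:
    r=cv2.minAreaRect(w);print('bar',len(w),r,'tool xy of bar mm',np.percentile(t[m][:,:2]*1e3,[1,99],axis=0).round(1))
cv2.imwrite('pics/cv.png',p[:,:,::-1])
E
python3 cv.py; python3 st.py|tail -8
```

```text
[ 0.5324 -0.2135  0.091 ] yaw 11.43 b' 0.5179 -0.2465 q [ 0.47  0.8  -0.3   1.82  0.39  0.58 -1.44] [-0.4 -0.5  0.5] 0.0439
plate [  139   149   151   146 15797] ((0.5231871604919434, -0.16933995485305786), (0.10228231549263, 0.10031283646821976), 11.711233139038086)
bar 1461 ((0.5331131219863892, -0.2139122486114502), (0.059507571160793304, 0.009601843543350697), 11.77966594696045) tool xy of bar mm [[-28.2  -4.3]
 [ 30.1   5.3]]
bearing -180 222 z mm -3.2 hsv [ 69. 159. 142.]
bearing -135 289 z mm -3.3 hsv [ 69. 159. 142.]
bearing -90 317 z mm -3.4 hsv [ 69. 158. 143.]
bearing -45 282 z mm -3.4 hsv [ 69. 156. 144.]
bearing 0 226 z mm -3.3 hsv [ 69. 157. 144.]
bearing 45 196 z mm -3.3 hsv [ 69. 158. 142.]
bearing 90 189 z mm -3.3 hsv [ 69. 159. 141.]
bearing 135 192 z mm -3.3 hsv [ 69. 159. 141.]
```

View pics/cv.png

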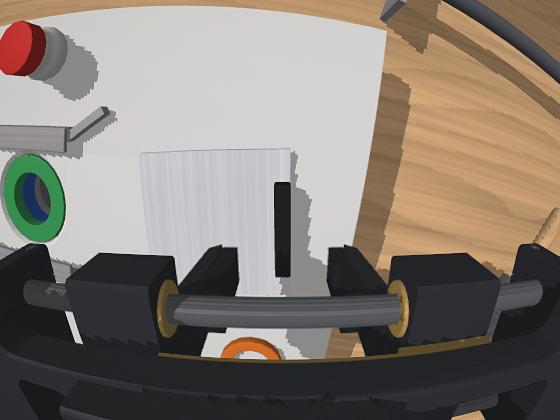

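The stack shows seated in the bore at (38,197), level at −3.3 mm. The bar is at (282,230), centred between the fingers within 1 mm. Now grip it.

Emit:
jog_arm([
  [0.03,0.02,0.6,0,0,0],
  [0,0,0.6,0,0,0],
  [0,0,0.35,0,0,0],
  [0,0,0.15,0,0,0],
  [0,0,0,0,0,0],
])

```text
t: 24.45
eef_pos: [0.5328, -0.2139, 0.0393]
ee_rot: [0.995, 0.1, -0.001, -0.0]
wrist_force: [0.2, -0.4, 0.7]
grip_width: 0.0441
grip_force: 0.0
```

Emit:
jog_arm([
  [0,0,0,0,0,0],
  [0,0,0,0,0,0],
  [0,0,0,0,0,0],
  [0,0,0,0,0,0],
  [0,0,0,0,0,0],
  [0,0,0,0,0,0],
  [0,0,0,0,0,0],
], claw=0, newtons=15)

```text
t: 25.03
eef_pos: [0.5337, -0.2143, 0.0406]
ee_rot: [0.995, 0.1, 0.0, 0.0]
wrist_force: [-1.0, 0.4, 3.9]
grip_width: 0.0097
grip_force: 15.0
```

```bash
python3 cv.py
```

```text
[ 0.5337 -0.2143  0.0406] yaw 11.5 b' 0.5191 -0.2474 q [ 0.45  0.87 -0.25  1.84  0.42  0.48 -1.47] [-1.   0.4  3.9] 0.0097
plate [  101   159   193   131 16918] ((0.5382036566734314, -0.16781142354011536), (0.07244499772787094, 0.10073938965797424), 11.527271270751953)
```

Emit:
jog_arm([
  [-0.1,0,0,0,0,0.4],
  [-0.1,0,0,0,0,0.4],
  [-0.1,0,0,0,0,0.4],
  [-0.07,0,0,0,0,0.38],
  [0,-0.3,0,0,0,0],
  [0,-0.3,0,0,0,0],
  [0,0,0,0,0,0],
  [0,0,0,0,0,0],
])

```text
t: 25.75
eef_pos: [0.5206, -0.1972, 0.0406]
ee_rot: [1.0, 0.032, -0.001, 0.0]
wrist_force: [-0.2, 1.0, 6.8]
grip_width: 0.0096
grip_force: 15.0
```

```bash
cat >> cv.py <<'E'
a=np.c_[w[:,:2]@ex,w[:,:2]@ey] if 0 else None
q=P[l==i];t2=(q-e)@R;print('plate in tool mm',np.percentile(t2[:,:2]*1e3,[.5,99.5],axis=0).round(1),"plate +x edge b'",np.percentile(q[:,:2]@ex,99.5).round(4))
m=(abs(Z-.073)<.002)&(hsv[...,1]<40)&near&(P[...,:2]@ey>-.08);print('rail x edges',[(np.percentile((P[...,:2]@ex)[m&sgn],pc)).round(4) for sgn,pc in(((P[...,:2]@ex>.53),1),((P[...,:2]@ex<.48),99)) if (m&sgn).any()])
E
python3 cv.py
```

```text
[ 0.5206 -0.1972  0.0406] yaw 3.62 b' 0.5072 -0.2295 q [ 0.4   0.86 -0.2   1.89  0.38  0.43 -1.59] [-0.2  1.   6.8] 0.0096
plate [  101   159   193   131 16871] ((0.5318236947059631, -0.15191367268562317), (0.07288604974746704, 0.10092585533857346), 3.9439175128936768)
plate in tool mm [[-14.4 -93.7]
 [ 49.9   4.9]] plate +x edge b' 0.5571
rail x edges [np.float64(0.5521)]
```

Emit:
jog_arm([
  [0.02,-0.3,0,0,0,0],
  [0,-0.4,0,0,0,0],
  [0,-0.4,0,0,0,0],
  [0,-0.4,0,0,0,0],
  [0,-0.3,0,0,0,0],
  [0,-0.2,0,0,0,0],
  [0,0,0,0,0,0],
])

```text
t: 26.38
eef_pos: [0.5173, -0.1373, 0.0406]
ee_rot: [0.999, 0.032, -0.001, 0.0]
wrist_force: [-0.0, 0.9, 7.9]
grip_width: 0.0097
grip_force: 15.0
```

Emit:
jog_arm([
  [0,-0.3,0,0,0,0],
  [0,-0.3,0,0,0,0],
  [0,0,0,0,0,0],
])

```text
t: 26.63
eef_pos: [0.5162, -0.1193, 0.0406]
ee_rot: [0.999, 0.032, -0.001, 0.0]
wrist_force: [-0.5, 0.5, 7.0]
grip_width: 0.0101
grip_force: 15.0
```

```bash
python3 cv.py
```

```text
[ 0.5162 -0.1193  0.0406] yaw 3.63 b' 0.5077 -0.1515 q [ 0.24  0.84 -0.16  1.98  0.35  0.36 -1.71] [-0.5  0.5  7. ] 0.0101
plate [  102   159   192   131 16286] ((0.5349920988082886, -0.0718982145190239), (0.06342224031686783, 0.11346522718667984), 17.261898040771484)
plate in tool mm [[-14.5 -93.6]
 [ 49.8   4.9]] plate +x edge b' 0.5575
rail x edges [np.float64(0.552), np.float64(0.4644)]
```

Emit:
jog_arm([
  [0.01,-0.3,0,0,0,0],
  [0,-0.3,0,0,0,0],
  [0,-0.3,0,0,0,0],
  [0,-0.3,0,0,0,0],
  [0,0,0,0,0,0],
])

```text
t: 27.1
eef_pos: [0.5141, -0.0833, 0.0406]
ee_rot: [0.999, 0.032, -0.001, 0.0]
wrist_force: [-0.6, 0.3, 7.4]
grip_width: 0.0099
grip_force: 15.0
```

Emit:
jog_arm([
  [0,-0.3,0,0,0,0],
  [0,-0.3,0,0,0,0],
  [0,-0.3,0,0,0,0],
  [0,-0.1,0,0,0,0],
  [0,0,0,0,0,0],
])

```text
t: 27.52
eef_pos: [0.5122, -0.0544, 0.0406]
ee_rot: [1.0, 0.031, -0.001, 0.001]
wrist_force: [-1.0, -0.9, 8.2]
grip_width: 0.0099
grip_force: 15.0
```

```bash
python3 cv.py
```

```text
[ 0.5122 -0.0544  0.0406] yaw 3.59 b' 0.5078 -0.0864 q [ 0.09  0.83 -0.13  2.02  0.32  0.31 -1.81] [-1.  -0.9  8.2] 0.0099
plate [  102   159   192   131 14405] ((0.5234813094139099, -0.009122785180807114), (0.06476106494665146, 0.10548363626003265), 7.838127136230469)
plate in tool mm [[-15.3 -93.7]
 [ 47.3   5.3]] plate +x edge b' 0.5551
rail x edges [np.float64(0.5522), np.float64(0.4642)]
```

Emit:
jog_arm([
  [0,-0.1,0,0,0,0],
  [0,0,0,0,0,0],
])

```text
t: 27.73
eef_pos: [0.512, -0.0525, 0.0406]
ee_rot: [1.0, 0.031, -0.001, 0.001]
wrist_force: [-0.2, -2.0, 8.3]
grip_width: 0.0097
grip_force: 15.0
```

Emit:
jog_arm([
  [0,-0.05,0,0,0,0],
  [0,0,0,0,0,0],
])

```text
t: 27.9
eef_pos: [0.5119, -0.0515, 0.0406]
ee_rot: [1.0, 0.03, -0.001, 0.001]
wrist_force: [-0.3, -3.9, 7.6]
grip_width: 0.0097
grip_force: 15.0
```

Emit:
jog_arm([
  [0,-0.05,0,0,0,0],
  [0,0,0,0,0,0],
])

```text
t: 28.07
eef_pos: [0.5118, -0.0502, 0.0406]
ee_rot: [1.0, 0.03, -0.001, 0.002]
wrist_force: [0.6, -4.2, 7.3]
grip_width: 0.0098
grip_force: 15.0
```

Emit:
jog_arm([
  [0,-0.05,0,0,0,0],
  [0,0,0,0,0,0],
  [0,0,0,0,0,0],
])

```text
t: 28.32
eef_pos: [0.5118, -0.0491, 0.0406]
ee_rot: [1.0, 0.03, -0.001, 0.002]
wrist_force: [0.0, -5.3, 6.8]
grip_width: 0.0096
grip_force: 15.0
```

Emit:
jog_arm([
  [0,-0.05,0,0,0,0],
  [0,0,0,0,0,0],
  [0,0,0,0,0,0],
])

```text
t: 28.57
eef_pos: [0.5119, -0.049, 0.0406]
ee_rot: [1.0, 0.03, -0.001, 0.003]
wrist_force: [1.1, -7.3, 6.0]
grip_width: 0.01
grip_force: 15.0
```

```bash
python3 cv.py
```

```text
[ 0.5119 -0.049   0.0406] yaw 3.39 b' 0.5078 -0.0811 q [ 0.08  0.83 -0.12  2.02  0.32  0.31 -1.82] [ 1.1 -7.3  6. ] 0.01
plate [  102   174   191   116 14104] ((0.5197703838348389, -0.003571767359972), (0.06500089168548584, 0.10054456442594528), 3.5872802734375)
plate in tool mm [[-15.3 -93.8]
 [ 42.7   4.4]] plate +x edge b' 0.5507
rail x edges [np.float64(0.552), np.float64(0.4645)]
```

The TCP has stopped and the force is rising, and the plate's front edge is 50 mm past the bore's centre, so it is home. Release and rise.

Emit:
jog_arm([
  [0,0,0,0,0,0],
  [0,0,0,0,0,0],
  [0,0,0,0,0,0],
  [0,0,0,0,0,0],
  [0,0,0,0,0,0],
], claw=0.4)

```text
t: 29.03
eef_pos: [0.5121, -0.0447, 0.0399]
ee_rot: [0.999, 0.032, -0.001, -0.0]
wrist_force: [-0.6, 0.2, 0.4]
grip_width: 0.0354
grip_force: 0.0
```

Emit:
jog_arm([
  [0,0,-0.3,0,0,0],
  [0,0,-0.6,0,0,0],
  [0,0,-0.8,0,0,0],
  [0,0,-0.9,0,0,0],
  [0,0,-0.9,0,0,0],
  [0,0,-0.6,0,0,0],
  [0,0,0,0,0,0],
  [0,0,0,0,0,0],
])

```text
t: 29.7
eef_pos: [0.5131, -0.0454, 0.1644]
ee_rot: [1.0, 0.031, 0.001, 0.0]
wrist_force: [1.0, -1.5, -0.3]
grip_width: 0.0355
grip_force: 0.0
```

```bash
sed -i 's/abs(Z-.066)<.0018/abs(Z-.0665)<.003/;s/(t\[...,2\]>-.028)/(t[...,2]>-.5)/' cv.py; python3 cv.py; python3 st.py|tail -8
```

```text
[ 0.5131 -0.0454  0.1644] yaw 3.58 b' 0.5093 -0.0775 q [ 0.15  0.61 -0.24  1.94  0.24  0.61 -1.75] [ 1.  -1.5 -0.3] 0.0355
plate [ 179  153  114  100 9792] ((0.5080240964889526, -0.00435161218047142), (0.08927935361862183, 0.10045618563890457), 3.4569289684295654)
bar 759 ((0.511906087398529, -0.05010497570037842), (0.05923881381750107, 0.00858253799378872), 3.7203822135925293) tool xy of bar mm [[-30.8   0.4]
 [ 27.3   8.9]]
plate in tool mm [[-46.6 -90.3]
 [ 41.5   7.6]] plate +x edge b' 0.551
rail x edges [np.float64(0.5521), np.float64(0.464)]
bearing -180 300 z mm 5.8 hsv [137.   8. 196.]
bearing -135 313 z mm 5.8 hsv [135.   8. 194.]
bearing -90 335 z mm 5.7 hsv [135.   8. 194.]
bearing -45 336 z mm 5.7 hsv [135.   8. 194.]
bearing 0 328 z mm 5.8 hsv [135.   8. 196.]
bearing 45 308 z mm 5.8 hsv [135.   8. 196.]
bearing 90 291 z mm 5.8 hsv [137.   8. 196.]
bearing 135 284 z mm 5.8 hsv [137.   8. 194.]
```

Cover centre is at b'(0.507,-0.036), flat at 5.8 mm and square at 3.5–3.7° against the board's 3.6°. Nothing is touched, so I'm handing in.

```bash
python3 -c "
from bench import arm
print(arm.hand_in())"
```

```text
the job is handed in; nothing more can be done
None
```

The job is handed in, with no verdict returned: the three rings are in order and pressed onto the stop (top ring about 3 mm below the deck), and the cover measured about 1 mm from the bore's centre, flat and square.

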